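Find the jar that has not sealed

TASK

The four jars of preserve on the wire rack have cooled, and one of them has not sealed. Test the seals with your fingertips: go along the row from your left to your right and gently press down the middle of each lid; a sealed lid is firm, the unsealed one gives a few millimetres and springs back. Then show me the bad one by holding the middle of its lid pressed right down, and finish while still holding it, without shifting, tipping or lifting any jar or disturbing the things around.

Things in the scene. Friction and masses are not known exactly. Their poses are not given: they have to be found in the camera images.
- rack: wire cooling rack of bright steel, 360 mm long, 170 mm wide and 20 mm high, fixed, lying lengthwise across the worktop in front of the robot; origin at the centre of its underside, its y axis along its length (towards the left as the robot sees it), z up. The four jars stand on it in a row along its y axis, at intervals of about 85 mm
- jar_a: one of four identical jars of dark red preserve (which letter stands at which place varies): glass, 66 mm across, 102.5 mm high in all, with a metal screw-band lid 62 mm across; loose, about 0.35 kg; origin at the centre of its underside, on top of the rack, z up
- lid_a: raised middle of the lid of jar_a: a low metal dome 40 mm across, 4.5 mm above the flat of the lid; origin at the centre of its top, z up. On three jars it is firm (flexes 1 mm at most, at 8 N); on the unsealed jar (looks alike, may bear any letter) it begins to give at 1.5 N, is fully down, 3 mm lower, at 4.5 N, firm from there on, and springs back when let go. Dome top above the jar's underside: 102.5 mm at rest
- jar_b: one of four identical jars of dark red preserve (which letter stands at which place varies): glass, 66 mm across, 102.5 mm high in all, with a metal screw-band lid 62 mm across; loose, about 0.35 kg; origin at the centre of its underside, on top of the rack, z up
- lid_b: raised middle of the lid of jar_b: a low metal dome 40 mm across, 4.5 mm above the flat of the lid; origin at the centre of its top, z up. On three jars it is firm (flexes 1 mm at most, at 8 N); on the unsealed jar (looks alike, may bear any letter) it begins to give at 1.5 N, is fully down, 3 mm lower, at 4.5 N, firm from there on, and springs back when let go. Dome top above the jar's underside: 102.5 mm at rest
- jar_c: one of four identical jars of dark red preserve (which letter stands at which place varies): glass, 66 mm across, 102.5 mm high in all, with a metal screw-band lid 62 mm across; loose, about 0.35 kg; origin at the centre of its underside, on top of the rack, z up
- lid_c: raised middle of the lid of jar_c: a low metal dome 40 mm across, 4.5 mm above the flat of the lid; origin at the centre of its top, z up. On three jars it is firm (flexes 1 mm at most, at 8 N); on the unsealed jar (looks alike, may bear any letter) it begins to give at 1.5 N, is fully down, 3 mm lower, at 4.5 N, firm from there on, and springs back when let go. Dome top above the jar's underside: 102.5 mm at rest
- jar_d: one of four identical jars of dark red preserve (which letter stands at which place varies): glass, 66 mm across, 102.5 mm high in all, with a metal screw-band lid 62 mm across; loose, about 0.35 kg; origin at the centre of its underside, on top of the rack, z up
- lid_d: raised middle of the lid of jar_d: a low metal dome 40 mm across, 4.5 mm above the flat of the lid; origin at the centre of its top, z up. On three jars it is firm (flexes 1 mm at most, at 8 N); on the unsealed jar (looks alike, may bear any letter) it begins to give at 1.5 N, is fully down, 3 mm lower, at 4.5 N, firm from there on, and springs back when let go. Dome top above the jar's underside: 102.5 mm at rest
- jug: clear glass measuring jug, 136x110x114 mm, on the worktop to the right of the rack; not part of the work; origin at the centre of its underside
- sugar_jar: square jar of white sugar with a screw lid, 70x70x112 mm, on the worktop to the right of the rack; not part of the work; origin at the centre of its underside
- spoon_rest: shallow glazed dish, 140 mm across and 29 mm high, on the cooktop to the left; not part of the work; origin at the centre of its underside

How it is judged:
By the outcome, as a careful person would: the job done as asked, in the order asked, and still so for the second after the job is handed in, while the arm keeps its last pose, push and grip.
It also fails if it takes over 48 s, if anything falls off the work surface, if the arm or the gripper's body presses on something with over 40 N, if the wrist force passes 120 N, or if a joint passes its speed limit or range.

ROBOT

A 7-joint arm with a two-finger parallel gripper is mounted at the origin on a cart in front of the work surface, level with it; the furniture and walls round the work are solid. World frame = base frame: x ahead of the robot, y to its left, z up, the work surface at z = 0. Lengths are in m, angles in degrees, forces in N, time in s.
With the tool pointing down it reaches from about 0.4 to 0.85 m from the base axis. Payload 10.4 kg.
Tool frame: the origin (TCP) lies at the very end of the fingers, on their centre line; the grasp point (between the pads) lies 19 mm behind it (grasp_offset is the z of the grasp point in the tool frame, in m); z points along the fingers, y is the line along which they close (so a half turn about z gives the same grasp; the last joint's range is limited). The gripper opens to 85 mm and grips with 20 to 120 N. Pads are 22 mm wide; open, the fingers measure 114 mm over their backs; the gripper's body (76 mm by 85 mm) begins 54 mm behind the grasp point. The pads swing forward as they close: fully open they stand 13 mm farther back than shut.
Start: joints at [67.174, 19.034, -3.707, 83.658, 1.238, 77.344, -5.071], TCP at [0.229, -0.581, 0.231] pointing down, gripper open.
Joint ranges: [-148.97, 148.97], [-28.65, 121.19], [-84.17, 76.75], [9.2, 138.47], [-72.65, 252.65], [3.7, 117.97], [-149.18, 149.18]. Speed limits (degrees/s): [127.2, 127.2, 159.86, 159.86, 180, 180, 180].

INTERFACE

Orientations are given as [roll, pitch, yaw] about the fixed x, y, z axes, in that order (R = Rz(yaw) Ry(pitch) Rx(roll)).
In Python, from rig import * gives the robot as it stands.
- The arm moves only by the tool send_rows, never from a script. Its argument "moves" is a list of rows, each an object with "fingers": the opening, from 0 (shut) to 1 (fully open); "dp": the shift along the tool's x, y, z as a fraction of full scale, a list of three; "dr": the turn, a rotation vector about the tool's x, y, z as a fraction of full scale, a list of three. A call has 1 to 8 rows; each row is the pose to reach, as a shift and turn from the pose commanded when the call began, along the tool's axes at that moment, turning the shorter way round; what a row does not reach only later rows make up. Full scale, the value 1, is 0.1 m for a shift and 180 degrees for a turn. A row lasts 1/12 s, in which the tool goes at most 41.7 mm and 7.16 degrees, less where a joint would pass 70% of its speed; a pose out of reach is approached as far as the arm can. A call with a number of a shift or a turn outside -1 to 1 is refused whole. A call with a gripper value outside its range is refused whole. The fingers move at their own pace and stop on an object; the grip force is fixed at half the most. Time passes only in rows, so rows that repeat a pose let the fingers close. It gives the time, the measured TCP pose, the force, the opening and the grip force at its end, in the units of the state.
- sense(): the state, without advancing time (a new reading comes with each control period).
- capture(name): name is "scene" or "top" or "wrist"; returns the picture (480x640x3 uint8, red, green, blue); there is no depth.
- get_calibration(name): a dict with "mtx" (3x3 intrinsics, pixels), "dist_coeffs" ([k1, k2, p1, p2, k3] as OpenCV has them; the pictures are not rectified), "R" (3x3) and "t" (3): a world point X has camera coordinates R X + t. Camera axes: x right, y down, z forward; pixel columns grow to the right and rows downward; lengths in m; the calibration is good to about 2 mm. A picture is of the moment at which its call begins: read the wrist's pose just before it. get_calibration takes no time and is no camera call; for the wrist camera it gives the pose at the moment of the call.
- close_job(): hands the job in; it is judged then, once.
The state is a dict: "time": time; "q": joint angles; "qvel": joint speeds; "joint_torque": joint torques, N m; "eef_pos": TCP position; "tcp_rot": TCP orientation; "ft_force": force on the tool from outside, world axes, zero at the start; "moment": the same for the moment, N m; "gripper_width": finger opening in m; "finger_force": force on a finger pad.
Only numpy, scipy, OpenCV 4.12 (cv2) and the standard library are available. Lean on these libraries where they do the work, as an engineer would, in place of code of your own. Each camera call takes 0.05 s, during which the arm holds its last target. There are 200 camera calls.

## Working session

There is one attempt and no reset: what is moved stays moved. The work goes in short steps, Python scripts to look and compute and a tool call to move; the robot and the scene stay as the last step left them, time stands still between calls to the robot, and variables do not carry over. Pictures are saved under pics/ and viewed, at most 10 in all, crops included, and the job is handed in when it is done.

Besides the shell and the picture viewer there is one more tool, called as name([rows], argument=value, ...), one row to a line, values as JSON. send_rows: Moves the arm, as the interface text tells. Shift numbers are shares of 0.1 m and turn numbers shares of 180 degrees, none past 1 either way. Its arguments: {"type":"object","properties":{"moves":{"type":"array"}},"required":["moves"]}

```bash
mkdir -p pics
python3 - <<'E'
from rig import *
import cv2
s=sense();print(s)
for n in("scene","top"):
    cv2.imwrite(f"pics/{n}0.png",capture(n)[:,:,::-1]);c=get_calibration(n);print(n,c)
E
```

```text
{'time': 0.0, 'q': array([67.17235738, 19.07099509, -3.70507143, 83.70671995,  1.2358741 ,
       77.34383827, -5.06981654]), 'qvel': array([ 0.01424427,  0.08630948, -0.05515404, -0.09414667,  0.02172427,
        0.06322032, -0.04837717]), 'joint_torque': array([-7.45618854e-04, -6.25442004e+01,  4.85270773e-02, -3.91608739e+01,
        1.60478085e-02,  9.83662700e-03,  2.17802506e-05]), 'eef_pos': array([ 0.22923904, -0.58102824,  0.23052056]), 'tcp_rot': array([-1.79918256e+02,  2.84891585e-03,  2.15326076e+01]), 'ft_force': array([ 0.11675161, -1.03356515, -0.29488213]), 'moment': array([-0.03427426,  0.03599032,  0.02557319]), 'finger_force': 0.0, 'gripper_width': 0.08491905066655227}
scene {'mtx': array([[596.13463671,   0.        , 311.26462005],
       [  0.        , 596.13463671, 239.7625611 ],
       [  0.        ,   0.        ,   1.        ]]), 'dist_coeffs': array([-0.11981665,  0.        ,  0.        ,  0.        ,  0.        ]), 'R': array([[-0.44740531, -0.89421558,  0.01438705],
       [-0.49724005,  0.23534981, -0.83508251],
       [ 0.7433578 , -0.38077417, -0.54993655]]), 't': array([0.12551121, 0.35186707, 1.42931418])}
top {'mtx': array([[518.48898493,   0.        , 319.02129711],
       [  0.        , 518.48898493, 238.78237839],
       [  0.        ,   0.        ,   1.        ]]), 'dist_coeffs': array([-0.11404994,  0.        ,  0.        ,  0.        ,  0.        ]), 'R': array([[-2.33720956e-01, -9.72303662e-01, -3.22056951e-04],
       [-9.20405245e-01,  2.21352435e-01, -3.22268964e-01],
       [ 3.13414582e-01, -7.50245876e-02, -9.46648093e-01]]), 't': array([0.05387289, 0.49523448, 1.44238053])}
```

View pics/top0.png

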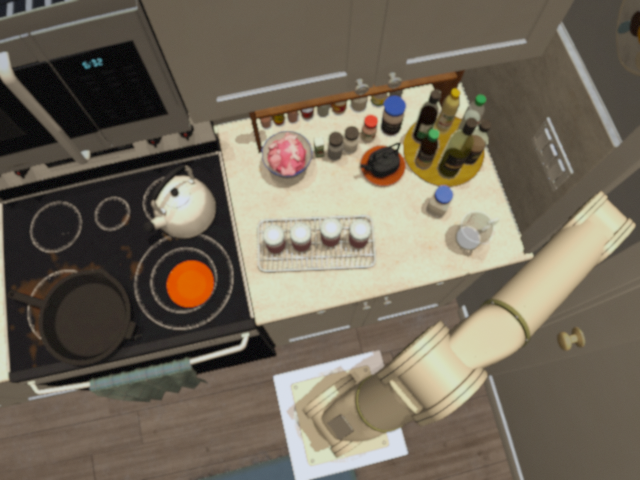

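View pics/scene0.png

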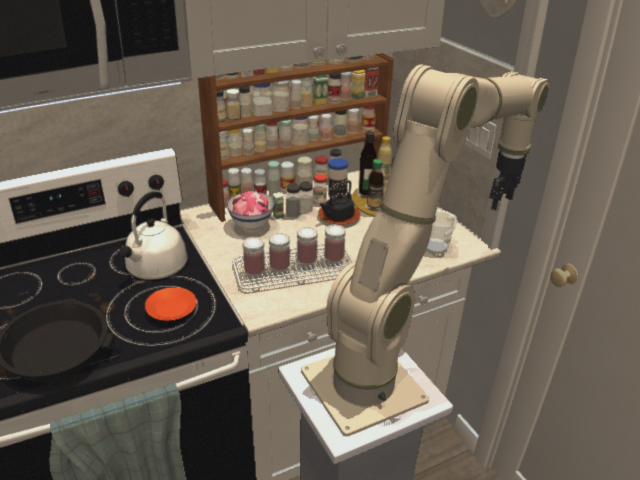

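The top view shows four white lids at about (274,232), (300,231), (330,226) and (360,228). In the scene view they are at (253,243), (279,239), (306,232) and (334,230). Next I'll segment the lids in both views.

Run:
```python
from rig import *
import cv2,numpy as np
def show(n,x0,y0,w,h,f):
    im=cv2.imread(f"pics/{n}0.png")[y0:y0+h,x0:x0+w]
    return cv2.resize(im,None,fx=f,fy=f,interpolation=cv2.INTER_CUBIC)
a=show("top",250,205,135,75,5.5);b=show("scene",225,215,135,65,5.5)
b=b[:,:a.shape[1]]
c=np.vstack([a,b]);c=cv2.resize(c,None,fx=.77,fy=.77);print(c.shape)
cv2.imwrite("pics/crop.png",c)
```

```text
(593, 571, 3)
```

View pics/crop.png

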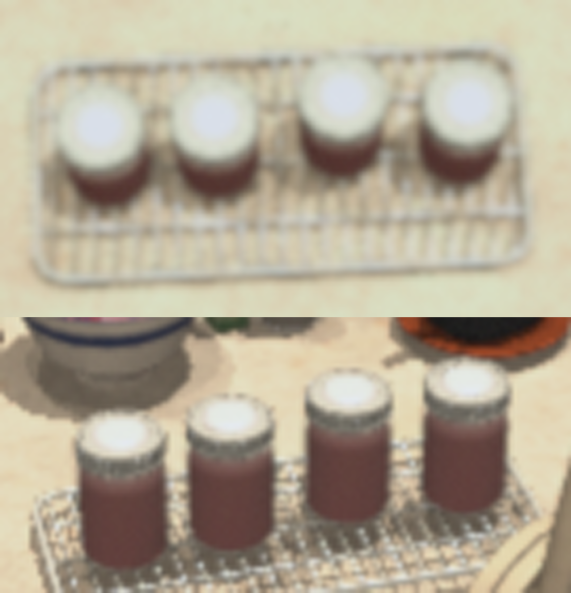

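The crop shows bluish dome centres in the top view at about (101,126), (214,121), (344,97) and (467,101) in crop pixels. In the scene view they appear as bright ellipses. I'll mask the domes and triangulate.

```bash
cat > h.py <<'E'
from rig import *
import cv2,numpy as np
def ray(n,p,c=None):
    c=c or get_calibration(n)
    u=cv2.undistortPoints(np.array([[p]],float),c["mtx"],c["dist_coeffs"])[0,0]
    R=np.array(c["R"]);return -R.T@c["t"],R.T@np.array([u[0],u[1],1.])
def plane(n,p,z,c=None):
    o,d=ray(n,p,c);return o+d*(z-o[2])/d[2]
def blobs(m,f,amin):
    k,_,st,ce=cv2.connectedComponentsWithStats(m.astype(np.uint8))
    return sorted([(ce[i][0]/f,ce[i][1]/f,st[i,4]/f/f,st[i,2]/f,st[i,3]/f) for i in range(1,k) if st[i,4]/f/f>amin])
E
python3 - <<'E'
from h import *
f=4
def up(n,x0,y0,w,h):
    im=cv2.imread(f"pics/{n}0.png")[y0:y0+h,x0:x0+w]
    return cv2.resize(im,None,fx=f,fy=f,interpolation=cv2.INTER_LINEAR).astype(int)
t=up("top",250,205,135,75);s=up("scene",225,225,130,50)
T=blobs(t[...,0]>t[...,2]+4,f,20); S=blobs(s.min(2)>205,f,15)
off=.5-.5/f
T=[(a[0]+250-.375,a[1]+205-.375)+a[2:] for a in T];S=[(a[0]+225-.375,a[1]+225-.375)+a[2:] for a in S]
print(np.round(T,1));print(np.round(S,1))
for a in T:print("top",np.round(plane("top",a[:2],.1225),4))
for a in S:print("sc",np.round(plane("scene",a[:2],.1225),4))
if len(T)==len(S):
  for a,b in zip(T,S):
    o1,d1=ray("top",a[:2]);o2,d2=ray("scene",b[:2])
    k=np.linalg.lstsq(np.c_[d1,-d2],o2-o1,rcond=None)[0]
    print("tri",np.round((o1+k[0]*d1+o2+k[1]*d2)/2,4))
E
```

```text
[[273.1 234.2  76.6  10.2   9.5]
 [300.2 232.3  76.8  10.2   9.5]
 [330.8 227.1  74.9  10.    9.5]
 [360.4 228.8  75.2  10.    9.5]]
[[252.9 242.4  80.9  12.5   8. ]
 [279.  238.2  76.8  12.5   8. ]
 [307.1 232.1  72.8  12.2   7.5]
 [335.1 229.9  68.9  11.8   7.5]]
top [0.5249 0.0647 0.1225]
top [ 0.5126 -0.0123  0.1225]
top [ 0.5074 -0.1014  0.1225]
top [ 0.4823 -0.1829  0.1225]
sc [0.5204 0.0708 0.1225]
sc [ 0.5082 -0.0064  0.1225]
sc [ 0.5027 -0.0953  0.1225]
sc [ 0.4778 -0.1766  0.1225]
tri [0.5281 0.0662 0.1163]
tri [ 0.5154 -0.0112  0.1166]
tri [ 0.5103 -0.1008  0.1164]
tri [ 0.4851 -0.1826  0.1165]
```

Triangulated heights are about 6 mm low, which is plausible given the calibration error. The row runs from y≈+0.067 to −0.183 and the spacings match. I'll go over the first jar with the fingers shut and refine from the wrist camera.

send_rows([
  {"fingers":0,"dp":[0.15,-0.15,0],"dr":[0,0,0]},
  {"fingers":0,"dp":[0.4,-0.4,0],"dr":[0,0,0]},
  {"fingers":0,"dp":[0.65,-0.65,0],"dr":[0,0,0]},
  {"fingers":0,"dp":[0.9,-0.9,0],"dr":[0,0,0]},
  {"fingers":0,"dp":[1,-1,0],"dr":[0,0,0]},
])

```text
time: 0.52
eef_pos: [0.2882, -0.4474, 0.2312]
tcp_rot: [-179.9, -0.1, 21.8]
ft_force: [1.6, 0.3, 0.2]
gripper_width: 0.0253
finger_force: 0.0
```

send_rows([
  {"fingers":0,"dp":[0.25,-0.25,0],"dr":[0,0,0]},
  {"fingers":0,"dp":[0.5,-0.5,0],"dr":[0,0,0]},
  {"fingers":0,"dp":[0.75,-0.75,0],"dr":[0,0,0]},
  {"fingers":0,"dp":[1,-1,0],"dr":[0,0,0]},
])

```text
time: 0.85
eef_pos: [0.3422, -0.3206, 0.2311]
tcp_rot: [-180.0, 0.0, 21.5]
ft_force: [1.4, -0.8, 0.1]
gripper_width: -0.0001
finger_force: 0.0
```

send_rows([
  {"fingers":0,"dp":[0.25,-0.25,0],"dr":[0,0,0]},
  {"fingers":0,"dp":[0.5,-0.5,0],"dr":[0,0,0]},
  {"fingers":0,"dp":[0.75,-0.75,0],"dr":[0,0,0]},
  {"fingers":0,"dp":[1,-1,0],"dr":[0,0,0]},
])

```text
time: 1.18
eef_pos: [0.3986, -0.1908, 0.2313]
tcp_rot: [180.0, 0.0, 21.5]
ft_force: [0.7, 0.1, 0.6]
gripper_width: 0.0002
finger_force: 0.0
```

send_rows([
  {"fingers":0,"dp":[0.25,-0.25,0],"dr":[0,0,0]},
  {"fingers":0,"dp":[0.5,-0.5,0],"dr":[0,0,0]},
  {"fingers":0,"dp":[0.75,-0.75,0],"dr":[0,0,0]},
  {"fingers":0,"dp":[1,-1,0],"dr":[0,0,0]},
  {"fingers":0,"dp":[1,-1,0],"dr":[0,0,0]},
])

```text
time: 1.6
eef_pos: [0.4565, -0.0558, 0.2316]
tcp_rot: [-179.9, -0.1, 22.0]
ft_force: [-0.3, 0.7, 0.5]
gripper_width: 0.0
finger_force: 0.0
```

Run:
```python
from h import *
c=get_calibration("wrist");cv2.imwrite("pics/w1.png",capture("wrist")[:,:,::-1])
np.save("w1.npy",c,allow_pickle=True)
print(sense()["eef_pos"],c["mtx"][0],c["dist_coeffs"])
R=np.array(c["R"]);print(-R.T@c["t"],R)
```

```text
[ 0.45555966 -0.05912839  0.23132445] [348.03602433   0.         316.81542036] [-0.05163814  0.          0.          0.          0.        ]
[ 0.52590896 -0.02759375  0.37484253] [[ 0.37462933 -0.92717313 -0.00168722]
 [-0.88516591 -0.35819645  0.29694548]
 [-0.27592423 -0.10975102 -0.95489294]]
```

View pics/w1.png

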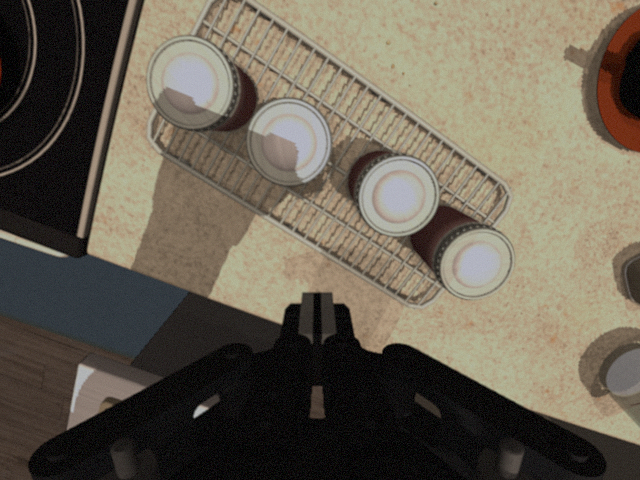

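The wrist view shows all four lids as clear circles: about (193,82), (289,141), (398,195) and (475,262), with radii of about 40 px. I'll refine them with Hough and cast rays at the lid height.

Run:
```python
from h import *
c=np.load("w1.npy",allow_pickle=True).item()
im=cv2.imread("pics/w1.png");g=cv2.GaussianBlur(cv2.cvtColor(im,cv2.COLOR_BGR2GRAY),(5,5),0)
H=cv2.HoughCircles(g,cv2.HOUGH_GRADIENT_ALT,1,50,param1=150,param2=.7,minRadius=32,maxRadius=50)
H=sorted(H[0].tolist()) if H is not None else []
for h in H:
    if h[1]>320: continue
    P=plane("wrist",h[:2],.1165,c);E=plane("wrist",(h[0]+h[2],h[1]),.1165,c)
    print(np.round(h,1),"xy",np.round(P[:2],4),"diam",round(2*np.linalg.norm(E-P),4))
# manual ones
for p in [(193,82),(289,141),(398,195),(475,262)]:print(p,np.round(plane("wrist",p,.1165,c)[:2],4))
g1=capture("wrist");
```

```text
[193.   83.   43.5] xy [0.5272 0.0657] diam 0.0606
[289.  141.   40.3] xy [ 0.5154 -0.0099] diam 0.0576
[398.  196.   38.2] xy [ 0.509  -0.0994] diam 0.0577
[474.  259.   37.9] xy [ 0.4867 -0.1779] diam 0.0622
(193, 82) [0.5279 0.0659]
(289, 141) [ 0.5154 -0.0099]
(398, 195) [ 0.5096 -0.0991]
(475, 262) [ 0.4848 -0.1799]
```

send_rows([
  {"fingers":0,"dp":[0.3,-0.3,0],"dr":[0,0,0]},
  {"fingers":0,"dp":[0.6,-0.6,0],"dr":[0,0,0]},
  {"fingers":0,"dp":[0.9,-0.85,0.1],"dr":[0,0,0]},
  {"fingers":0,"dp":[1,-0.92,0.2],"dr":[0,0,0]},
])

```text
time: 2.03
eef_pos: [0.5154, 0.0642, 0.2116]
tcp_rot: [-179.9, -0.2, 21.7]
ft_force: [-0.2, 0.4, 0.3]
gripper_width: 0.0002
finger_force: 0.0
```

send_rows([
  {"fingers":0,"dp":[0.15,0,0.2],"dr":[0,0,0]},
  {"fingers":0,"dp":[0.15,0,0.45],"dr":[0,0,0]},
  {"fingers":0,"dp":[0.15,0,0.6],"dr":[0,0,0]},
  {"fingers":0,"dp":[0.15,0,0.65],"dr":[0,0,0]},
  {"fingers":0,"dp":[0.15,0,0.65],"dr":[0,0,0]},
  {"fingers":0,"dp":[0.15,0,0.65],"dr":[0,0,0]},
  {"fingers":0,"dp":[0.15,0,0.65],"dr":[0,0,0]},
])

```text
time: 2.62
eef_pos: [0.5286, 0.0648, 0.1476]
tcp_rot: [179.9, -0.1, 21.5]
ft_force: [-0.5, 0.2, 0.5]
gripper_width: 0.0004
finger_force: 0.0
```

Run:
```python
from h import *
s=sense();print(s["time"],s["eef_pos"],s["tcp_rot"],s["ft_force"])
```

```text
2.6167 [0.52860163 0.06479571 0.14758321] [ 1.79945383e+02 -9.42208795e-02  2.14793325e+01] [-0.49892593  0.22517597  0.50495516]
```

send_rows([
  {"fingers":0,"dp":[-0.01,0,0.1],"dr":[0,0,0]},
  {"fingers":0,"dp":[-0.01,0,0.18],"dr":[0,0,0]},
  {"fingers":0,"dp":[-0.01,-0.01,0.21],"dr":[0,0,0]},
  {"fingers":0,"dp":[-0.01,-0.01,0.22],"dr":[0,0,0]},
  {"fingers":0,"dp":[-0.01,-0.01,0.22],"dr":[0,0,0]},
  {"fingers":0,"dp":[-0.01,-0.01,0.22],"dr":[0,0,0]},
])

```text
time: 3.12
eef_pos: [0.5267, 0.0659, 0.1244]
tcp_rot: [180.0, -0.0, 21.5]
ft_force: [-0.6, -0.1, -0.3]
gripper_width: -0.0001
finger_force: 0.0
```

send_rows([
  {"fingers":0,"dp":[0,0,0.01],"dr":[0,0,0]},
  {"fingers":0,"dp":[0,0,0.02],"dr":[0,0,0]},
  {"fingers":0,"dp":[0,0,0.02],"dr":[0,0,0]},
  {"fingers":0,"dp":[0,0,0.02],"dr":[0,0,0]},
])

```text
time: 3.45
eef_pos: [0.5268, 0.0659, 0.1225]
tcp_rot: [180.0, -0.0, 21.5]
ft_force: [-0.2, 0.6, 1.5]
gripper_width: 0.0
finger_force: 0.5
```

send_rows([
  {"fingers":0,"dp":[0,0,0.01],"dr":[0,0,0]},
  {"fingers":0,"dp":[0,0,0.01],"dr":[0,0,0]},
  {"fingers":0,"dp":[0,0,0.01],"dr":[0,0,0]},
])

```text
time: 3.7
eef_pos: [0.5269, 0.0659, 0.1219]
tcp_rot: [180.0, -0.0, 21.5]
ft_force: [-1.5, 0.4, 5.2]
gripper_width: -0.0003
finger_force: 3.1
```

send_rows([
  {"fingers":0,"dp":[0,0,0.005],"dr":[0,0,0]},
  {"fingers":0,"dp":[0,0,0.005],"dr":[0,0,0]},
  {"fingers":0,"dp":[0,0,0.005],"dr":[0,0,0]},
  {"fingers":0,"dp":[0,0,0.005],"dr":[0,0,0]},
])

```text
time: 4.03
eef_pos: [0.527, 0.0659, 0.1216]
tcp_rot: [180.0, -0.0, 21.5]
ft_force: [-1.8, -0.4, 8.7]
gripper_width: 0.0002
finger_force: 4.4
```

Jar 1 is firm: 8.7 N at 0.9 mm. Lifting and going to jar 2.

send_rows([
  {"fingers":0,"dp":[0,0,-0.05],"dr":[0,0,0]},
  {"fingers":0,"dp":[0,0,-0.2],"dr":[0,0,0]},
  {"fingers":0,"dp":[-0.12,0.2,-0.25],"dr":[0,0,0]},
  {"fingers":0,"dp":[-0.28,0.5,-0.25],"dr":[0,0,0]},
  {"fingers":0,"dp":[-0.39,0.67,-0.22],"dr":[0,0,0]},
  {"fingers":0,"dp":[-0.39,0.67,-0.2],"dr":[0,0,0]},
  {"fingers":0,"dp":[-0.39,0.67,-0.2],"dr":[0,0,0]},
  {"fingers":0,"dp":[-0.39,0.67,-0.2],"dr":[0,0,0]},
])

```text
time: 4.7
eef_pos: [0.5149, -0.0101, 0.1408]
tcp_rot: [-180.0, -0.0, 21.6]
ft_force: [1.0, 0.9, 0.0]
gripper_width: 0.0001
finger_force: 0.0
```

send_rows([
  {"fingers":0,"dp":[0,0,0.08],"dr":[0,0,0]},
  {"fingers":0,"dp":[0,0,0.14],"dr":[0,0,0]},
  {"fingers":0,"dp":[0,0,0.16],"dr":[0,0,0]},
  {"fingers":0,"dp":[0,0,0.16],"dr":[0,0,0]},
  {"fingers":0,"dp":[0,0,0.16],"dr":[0,0,0]},
])

```text
time: 5.12
eef_pos: [0.5148, -0.0104, 0.1245]
tcp_rot: [-180.0, 0.0, 21.6]
ft_force: [0.8, 0.9, -1.0]
gripper_width: -0.0001
finger_force: 0.0
```

send_rows([
  {"fingers":0,"dp":[0,0,0.01],"dr":[0,0,0]},
  {"fingers":0,"dp":[0,0,0.02],"dr":[0,0,0]},
  {"fingers":0,"dp":[0,0,0.025],"dr":[0,0,0]},
  {"fingers":0,"dp":[0,0,0.025],"dr":[0,0,0]},
])

```text
time: 5.45
eef_pos: [0.5151, -0.0108, 0.1224]
tcp_rot: [180.0, -0.0, 21.5]
ft_force: [-1.3, 0.5, 1.7]
gripper_width: -0.0001
finger_force: 0.7
```

send_rows([
  {"fingers":0,"dp":[0,0,0.005],"dr":[0,0,0]},
  {"fingers":0,"dp":[0,0,0.01],"dr":[0,0,0]},
  {"fingers":0,"dp":[0,0,0.01],"dr":[0,0,0]},
  {"fingers":0,"dp":[0,0,0.01],"dr":[0,0,0]},
])

```text
time: 5.78
eef_pos: [0.5151, -0.0108, 0.1215]
tcp_rot: [180.0, -0.0, 21.5]
ft_force: [-0.5, -0.0, 2.3]
gripper_width: -0.0002
finger_force: 1.2
```

send_rows([
  {"fingers":0,"dp":[0,0,0.005],"dr":[0,0,0]},
  {"fingers":0,"dp":[0,0,0.01],"dr":[0,0,0]},
  {"fingers":0,"dp":[0,0,0.015],"dr":[0,0,0]},
  {"fingers":0,"dp":[0,0,0.015],"dr":[0,0,0]},
])

```text
time: 6.12
eef_pos: [0.5151, -0.0108, 0.1199]
tcp_rot: [180.0, -0.0, 21.5]
ft_force: [-0.1, 0.7, 4.8]
gripper_width: 0.0002
finger_force: 2.0
```

Jar 2 gives: 2.5 mm at about 4 N. I'll let it spring back and still test jars 3 and 4 as asked.

send_rows([
  {"fingers":0,"dp":[0,0,-0.05],"dr":[0,0,0]},
  {"fingers":0,"dp":[0,0,-0.2],"dr":[0,0,0]},
  {"fingers":0,"dp":[-0.1,0.22,-0.27],"dr":[0,0,0]},
  {"fingers":0,"dp":[-0.25,0.55,-0.27],"dr":[0,0,0]},
  {"fingers":0,"dp":[-0.38,0.81,-0.24],"dr":[0,0,0]},
  {"fingers":0,"dp":[-0.38,0.81,-0.22],"dr":[0,0,0]},
  {"fingers":0,"dp":[-0.38,0.81,-0.22],"dr":[0,0,0]},
  {"fingers":0,"dp":[-0.38,0.81,-0.22],"dr":[0,0,0]},
])

```text
time: 6.78
eef_pos: [0.509, -0.0994, 0.1417]
tcp_rot: [-180.0, 0.0, 21.5]
ft_force: [-0.1, -0.1, 0.2]
gripper_width: -0.0002
finger_force: 0.0
```

send_rows([
  {"fingers":0,"dp":[0,0,0.08],"dr":[0,0,0]},
  {"fingers":0,"dp":[0,0,0.14],"dr":[0,0,0]},
  {"fingers":0,"dp":[0,0,0.16],"dr":[0,0,0]},
  {"fingers":0,"dp":[0,0,0.16],"dr":[0,0,0]},
  {"fingers":0,"dp":[0,0,0.16],"dr":[0,0,0]},
])

```text
time: 7.2
eef_pos: [0.5092, -0.0996, 0.1256]
tcp_rot: [-180.0, 0.0, 21.6]
ft_force: [-0.0, -0.0, 0.2]
gripper_width: 0.0004
finger_force: 0.0
```

send_rows([
  {"fingers":0,"dp":[0,0,0.015],"dr":[0,0,0]},
  {"fingers":0,"dp":[0,0,0.03],"dr":[0,0,0]},
  {"fingers":0,"dp":[0,0,0.035],"dr":[0,0,0]},
  {"fingers":0,"dp":[0,0,0.035],"dr":[0,0,0]},
])

```text
time: 7.53
eef_pos: [0.5094, -0.1001, 0.1224]
tcp_rot: [180.0, -0.0, 21.5]
ft_force: [-0.5, 1.1, 2.7]
gripper_width: 0.0001
finger_force: 0.8
```

send_rows([
  {"fingers":0,"dp":[0,0,0.005],"dr":[0,0,0]},
  {"fingers":0,"dp":[0,0,0.01],"dr":[0,0,0]},
  {"fingers":0,"dp":[0,0,0.01],"dr":[0,0,0]},
  {"fingers":0,"dp":[0,0,0.01],"dr":[0,0,0]},
])

```text
time: 7.87
eef_pos: [0.5095, -0.1001, 0.1218]
tcp_rot: [180.0, -0.0, 21.5]
ft_force: [-1.1, 0.0, 6.5]
gripper_width: 0.0004
finger_force: 3.1
```

Jar 3 is firm: 6.5 N at 0.7 mm. On to jar 4.

send_rows([
  {"fingers":0,"dp":[0,0,-0.05],"dr":[0,0,0]},
  {"fingers":0,"dp":[0,0,-0.2],"dr":[0,0,0]},
  {"fingers":0,"dp":[-0.15,0.2,-0.25],"dr":[0,0,0]},
  {"fingers":0,"dp":[-0.38,0.48,-0.25],"dr":[0,0,0]},
  {"fingers":0,"dp":[-0.53,0.66,-0.22],"dr":[0,0,0]},
  {"fingers":0,"dp":[-0.53,0.66,-0.2],"dr":[0,0,0]},
  {"fingers":0,"dp":[-0.53,0.66,-0.2],"dr":[0,0,0]},
  {"fingers":0,"dp":[-0.53,0.66,-0.2],"dr":[0,0,0]},
])

```text
time: 8.53
eef_pos: [0.4843, -0.1802, 0.1413]
tcp_rot: [-180.0, -0.0, 21.6]
ft_force: [1.2, 0.5, 0.8]
gripper_width: 0.0001
finger_force: 0.0
```

send_rows([
  {"fingers":0,"dp":[0,0,0.08],"dr":[0,0,0]},
  {"fingers":0,"dp":[0,0,0.14],"dr":[0,0,0]},
  {"fingers":0,"dp":[0,0,0.16],"dr":[0,0,0]},
  {"fingers":0,"dp":[0,0,0.16],"dr":[0,0,0]},
  {"fingers":0,"dp":[0,0,0.16],"dr":[0,0,0]},
])

```text
time: 8.95
eef_pos: [0.4842, -0.1805, 0.125]
tcp_rot: [-180.0, 0.0, 21.6]
ft_force: [-0.2, -0.5, 0.1]
gripper_width: -0.0001
finger_force: 0.0
```

send_rows([
  {"fingers":0,"dp":[0,0,0.015],"dr":[0,0,0]},
  {"fingers":0,"dp":[0,0,0.025],"dr":[0,0,0]},
  {"fingers":0,"dp":[0,0,0.03],"dr":[0,0,0]},
  {"fingers":0,"dp":[0,0,0.03],"dr":[0,0,0]},
])

```text
time: 9.28
eef_pos: [0.4843, -0.1809, 0.1224]
tcp_rot: [180.0, -0.0, 21.5]
ft_force: [-0.7, 0.0, 1.1]
gripper_width: 0.0003
finger_force: 0.7
```

send_rows([
  {"fingers":0,"dp":[0,0,0.005],"dr":[0,0,0]},
  {"fingers":0,"dp":[0,0,0.01],"dr":[0,0,0]},
  {"fingers":0,"dp":[0,0,0.01],"dr":[0,0,0]},
  {"fingers":0,"dp":[0,0,0.01],"dr":[0,0,0]},
])

```text
time: 9.62
eef_pos: [0.4845, -0.181, 0.1218]
tcp_rot: [180.0, -0.0, 21.5]
ft_force: [-1.1, 1.3, 6.5]
gripper_width: -0.0001
finger_force: 3.0
```

Jar 4 is firm: 6.5 N at 0.7 mm. Back to jar 2.

send_rows([
  {"fingers":0,"dp":[0,0,-0.05],"dr":[0,0,0]},
  {"fingers":0,"dp":[0,0,-0.2],"dr":[0,0,0]},
  {"fingers":0,"dp":[0.12,-0.2,-0.25],"dr":[0,0,0]},
  {"fingers":0,"dp":[0.3,-0.5,-0.25],"dr":[0,0,0]},
  {"fingers":0,"dp":[0.46,-0.74,-0.25],"dr":[0,0,0]},
])

```text
time: 10.03
eef_pos: [0.5001, -0.094, 0.1469]
tcp_rot: [180.0, -0.0, 21.5]
ft_force: [1.4, -0.1, 1.2]
gripper_width: -0.0002
finger_force: 0.0
```

send_rows([
  {"fingers":0,"dp":[0.2,-0.3,0],"dr":[0,0,0]},
  {"fingers":0,"dp":[0.38,-0.6,0],"dr":[0,0,0]},
  {"fingers":0,"dp":[0.45,-0.73,0.02],"dr":[0,0,0]},
  {"fingers":0,"dp":[0.45,-0.73,0.05],"dr":[0,0,0]},
  {"fingers":0,"dp":[0.45,-0.73,0.05],"dr":[0,0,0]},
  {"fingers":0,"dp":[0.45,-0.73,0.05],"dr":[0,0,0]},
])

```text
time: 10.53
eef_pos: [0.5147, -0.0121, 0.1411]
tcp_rot: [180.0, 0.0, 21.5]
ft_force: [0.1, -0.4, -0.1]
gripper_width: 0.0
finger_force: 0.0
```

send_rows([
  {"fingers":0,"dp":[0,0,0.08],"dr":[0,0,0]},
  {"fingers":0,"dp":[0,0,0.14],"dr":[0,0,0]},
  {"fingers":0,"dp":[0,0,0.16],"dr":[0,0,0]},
  {"fingers":0,"dp":[0,0,0.16],"dr":[0,0,0]},
  {"fingers":0,"dp":[0,0,0.16],"dr":[0,0,0]},
])

```text
time: 10.95
eef_pos: [0.5148, -0.0111, 0.1251]
tcp_rot: [-180.0, 0.0, 21.5]
ft_force: [0.2, -0.4, 0.1]
gripper_width: -0.0001
finger_force: 0.0
```

send_rows([
  {"fingers":0,"dp":[0,0,0.015],"dr":[0,0,0]},
  {"fingers":0,"dp":[0,0,0.03],"dr":[0,0,0]},
  {"fingers":0,"dp":[0,0,0.045],"dr":[0,0,0]},
  {"fingers":0,"dp":[0,0,0.055],"dr":[0,0,0]},
  {"fingers":0,"dp":[0,0,0.06],"dr":[0,0,0]},
  {"fingers":0,"dp":[0,0,0.06],"dr":[0,0,0]},
  {"fingers":0,"dp":[0,0,0.06],"dr":[0,0,0]},
])

```text
time: 11.53
eef_pos: [0.5152, -0.0108, 0.1197]
tcp_rot: [180.0, -0.0, 21.5]
ft_force: [-0.6, -0.6, 4.7]
gripper_width: -0.0003
finger_force: 2.5
```

send_rows([
  {"fingers":0,"dp":[0,0,0.005],"dr":[0,0,0]},
  {"fingers":0,"dp":[0,0,0.005],"dr":[0,0,0]},
  {"fingers":0,"dp":[0,0,0.005],"dr":[0,0,0]},
  {"fingers":0,"dp":[0,0,0.005],"dr":[0,0,0]},
])

```text
time: 11.87
eef_pos: [0.5153, -0.0108, 0.1195]
tcp_rot: [180.0, -0.0, 21.5]
ft_force: [-2.3, -0.4, 9.9]
gripper_width: -0.0001
finger_force: 4.8
```

send_rows([
  {"fingers":0,"dp":[0,0,0],"dr":[0,0,0]},
  {"fingers":0,"dp":[0,0,0],"dr":[0,0,0]},
  {"fingers":0,"dp":[0,0,0],"dr":[0,0,0]},
  {"fingers":0,"dp":[0,0,0],"dr":[0,0,0]},
  {"fingers":0,"dp":[0,0,0],"dr":[0,0,0]},
  {"fingers":0,"dp":[0,0,0],"dr":[0,0,0]},
])

```text
time: 12.37
eef_pos: [0.5153, -0.0109, 0.1196]
tcp_rot: [180.0, -0.0, 21.5]
ft_force: [-2.2, -1.1, 8.7]
gripper_width: 0.0005
finger_force: 4.8
```

Run:
```python
from h import *
im=capture("scene");cv2.imwrite("pics/s2.png",cv2.resize(im[170:300,200:400,::-1],None,fx=4,fy=4))
s=sense();print(s["eef_pos"],s["ft_force"],s["finger_force"])
```

```text
[ 0.51530291 -0.01081971  0.11955725] [-2.22308034 -1.3567898   9.55280017] 4.786134980262146
```

View pics/s2.png

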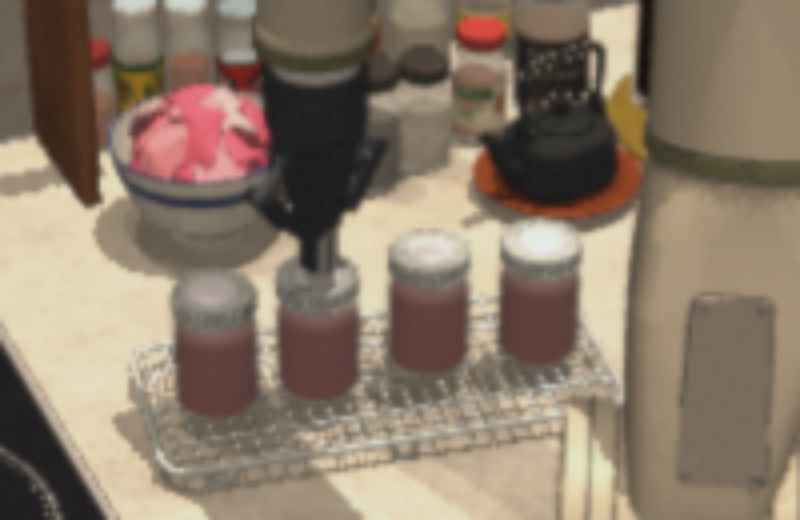

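The shut fingers press the middle of jar 2's lid, at about (318,275) in the crop. All four jars stand upright in their places, so I'm handing in.

```bash
python3 -c "
from rig import *
print(close_job())"
```

```text
the job is handed in; nothing more can be done
None
```

The unsealed jar is the second from the left: its lid gave about 3 mm while the other three were firm, and I handed the job in at about 12 s with the fingers still holding it fully down at about 9 N and the jars looking undisturbed.

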